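# Feed a gable board to the gluing place over a rocker tray

### The arm

A 6-joint arm with a two-finger parallel gripper is mounted at the origin on the work surface. World frame = base frame: x ahead of the robot, y to its left, z up, the work surface at z = 0. Lengths are in m, angles in rad, forces in N, time in s.
With the tool pointing down it reaches from about 0.375 to 0.825 m from the base axis. Payload 5.5 kg.
Tool frame: the origin (TCP) lies between the finger pads; the fingertips stand 25 mm ahead of it and the grasp point (between the pads) lies 6 mm ahead of it; z points along the fingers, y is the line along which they close (so a half turn about z gives the same grasp; the last joint's range is limited). The gripper opens to 85 mm and grips with 20 to 120 N. Pads are 22 mm wide; open, the fingers measure 114 mm over their backs; the gripper's body (76 mm by 85 mm) begins 54 mm behind the grasp point. The pads swing forward as they close: fully open they stand 13 mm farther back than shut.
Start: joints at [1.156, 0.314, -0.047, 1.21, 0, 1.571], TCP at [0.242, 0.549, 0.256] pointing down, gripper open.
Joint ranges: [-2.67, 2.67], [-0.69, 1.73], [-1.03, 1.25], [-2.08, 2.16], [-1.42, 1.45], [-3.14, 3.14]. Speed limits (rad/s): [2.39, 2.39, 3.01, 3.14, 3.14, 3.14].

### API

Orientations are given as a 3x3 rotation matrix whose columns are the frame's x, y, z axes.
In Python, from rig import readout, eyes, job_done gives the robot as it stands.
- The arm moves only by the tool play_rows, never from a script. Its argument "steps" is a list of rows, each an object with "translation": the shift along the world's x, y, z each as a share of 0.05 m, from -1 to 1, a list of three; "twist": the turn about the world's z as a share of 30 degrees, from -1 to 1. A call has 1 to 12 rows; each row shifts and turns the commanded pose from where the row before left it; what a row does not reach is not made up. A row lasts 1/8 s, in which the tool goes at most 62.5 mm and 10.7 degrees, less where a joint would pass 70% of its speed; a pose out of reach is approached as far as the arm can. A call with a number of a shift or a turn outside -1 to 1 is refused whole. A call with a gripper value outside its range is refused whole. "jaw" is the closure in counts, from 0 (fully open) to 255 (shut), set as the call begins (left out, the last holds). The fingers move at their own pace and stop on an object; "squeeze" is the grip in N (left out, the last holds). Time passes only in rows, so rows that do not move let the fingers close. It gives the time, the measured TCP pose, the force, the opening and the grip force at its end, in the units of the state.
- readout.observe(): the state, without advancing time (a new reading comes with each control period).
- eyes.camera(name): name is "side" or "top" or "wrist"; returns a dict with "color" (400x640x3 uint8, blue, green, red), "range_z" (400x640 float32, m along the optical axis (not along the pixel's ray), 0 where there is no reading), "fx", "fy", "cx", "cy" (pixels), "dist" ([k1, k2, p1, p2, k3] as OpenCV has them; the pictures are not rectified), "R" (3x3) and "t" (3): a world point X has camera coordinates R X + t; the wrist camera has in their place "T_tool_cam" (4x4, takes a point from camera to tool coordinates, whose origin is the TCP and whose axes are the flange's). Camera axes: x right, y down, z forward; pixel columns grow to the right and rows downward; lengths in m; the calibration is good to about 2 mm. A picture is of the moment at which its call begins: read the wrist's pose just before it.
- job_done(): hands the job in; it is judged then, once.
The state is a dict: "clock": time; "joint_positions": joint angles; "qd": joint speeds; "effort": joint torques, N m; "ee_pos": TCP position; "tcp_rot": TCP orientation; "wrist_force": force on the tool from outside, world axes, zero at the start; "wrist_torque": the same for the moment, N m; "opening": finger opening in m; "grasp_force": force on a finger pad.
Only numpy, scipy, OpenCV 4.12 (cv2) and the standard library are available. Lean on these libraries where they do the work, as an engineer would, in place of code of your own. Each camera call takes 0.05 s, during which the arm holds its last target. There are 200 camera calls.

### The job

Take the house-shaped board with the pointed gable out of the leaning stand, gently stand it upright on its straight bottom edge in the channel of the rocker tray, in the loading half away from the wooden bridge, and let go of it there with the tray still lying level. Then push the board along the channel towards the bridge until its own weight tips the tray down to the gluing place and the tray stays down by itself, with the board still upright in the channel. Do not lean on the rocker, and leave the plain board and the other things on the table where they are.

Things in the scene. Friction and masses are not known exactly. Their poses are not given: they have to be found in the camera images.
- gable_board: House-shaped pine board, 100 mm long (its y), 20 mm thick (its x): a 100 x 75 mm rectangle topped by a 45-degree gable, 125 mm tall at the peak over its middle; dark round inlay, flush. About 0.18 kg, varies. Origin: centre of the straight bottom edge face; z points to the peak. At the start it is in one bay of the leaning stand, z leaning 30 degrees from vertical to the stand's -x (robot's) side.
- plain_board: Plain rectangular pine board, 100 mm long, 20 mm thick, 95 mm tall, in the other bay of the leaning stand; same axes as the gable board. Stays where it is.
- leaning_stand: Fixed wooden stand 110 x 264 mm, origin at its underside centre; two bays at y = +60 and -60 mm. A board's bottom centre is at x = 9, z = 35 mm; it leans on a back rail on its -x side that reaches 50 mm up the board; above the rail both faces are free. Dividers beside each bay reach 26 mm up the board.
- rocker: Fixed wooden stand of the rocker, base 250 x 130 mm; origin at its underside centre below the pivot, +x towards the gluing place. Pivot axis along y, 55 mm above the table. A bridge crosses the tray 80 mm in +x of the pivot: posts 104 mm apart inside, beam underside 228 mm above the table, beam 22 mm wide.
- tray_mid (a point): On the channel floor above the pivot, 70 mm above the table when level. x along the channel to the gluing place, y across, z up; turns with the tray. Plywood floor from x = -135 mm (open loading end) to a 30 mm tall end stop with its face at +107 mm. Channel 23 mm wide between rails 15 mm tall, topped by lips flared outwards to 22 mm above the floor; 48 mm wide over the lips.
- tray_load (a point): On the channel floor in the middle of the loading half, 70 mm in -x of tray_mid; same axes. Set the board's bottom centre about here.
- tray (a joint): Tray angle: 0 level, held there by a steel counterweight at the loading end; grows as the bridge end goes down, to the stop at 0.24. It tips and stays down when the board's middle is 28 to 46 mm past the pivot, depending on its weight (57 mm: against the end stop). A push on the board can itself tip the tray early; it may then fall back when the push ends.
- glue_gun: Blue glue gun lying flat, about 165 x 130 x 36 mm, near the rocker's bridge end on the side away from the robot. Bystander.
- planter: Wooden planter box 130 x 190 mm, 130 mm tall over its handle bar, at the far edge. Bystander.
- jar: Glass jar 64 mm wide, 85 mm tall, behind the leaning stand. Bystander.
- spool: Empty wooden spool 64 mm wide, 50 mm tall, beside the rocker on the robot's side. Bystander.
- egg_bowl: White bowl 140 mm wide, 50 mm tall, holding eggs. Bystander.
- pliers: Pliers lying flat, about 155 mm long. Bystander.
There are look-alikes about, which are no part of the job. Leave any yellow look-alike of the gable_board alone.

How it is judged:
On the way:
1. the gable board stands by itself upright on its bottom edge in the loading half of the channel, let go, with the tray still level (angle between the z axis of gable_board and the z axis of tray_mid, either way round below 0.26 rad and angle between the y axis of gable_board and the x axis of tray_mid, either way round below 0.26 rad and z of gable_board in the frame of tray_mid between -0.006 and 0.008 m and y of gable_board in the frame of tray_mid between -0.01 and 0.01 m and x of gable_board in the frame of tray_mid between -0.125 and -0.03 m and value of joint tray below 0.05 rad and contact force between gable_board and the fingers below 0.05 N and linear speed of gable_board below 0.02 m/s), for 0.3 s.
At the end, for the whole second after the job is handed in: The tray is tipped to its stop at the gluing end (angle over 0.20 rad) and at rest, with the gable board standing in its channel: on its bottom edge (within 8 mm of the floor), its middle at least 10 mm past the pivot, its upright and its length within 0.26 rad of the tray's, at rest and let go (angle between the z axis of gable_board and the z axis of tray_mid, either way round below 0.26 rad and angle between the y axis of gable_board and the x axis of tray_mid, either way round below 0.26 rad and z of gable_board in the frame of tray_mid between -0.006 and 0.008 m and y of gable_board in the frame of tray_mid between -0.01 and 0.01 m and x of gable_board in the frame of tray_mid above 0.01 m and value of joint tray above 0.2 rad and velocity of joint tray below 0.05 rad/s and linear speed of gable_board below 0.02 m/s); the robot touches nothing.
It fails at once if the robot leaned on the rocker (over 12 N between gripper or arm and the rocker or its tray) (contact force between any of the fingers, the arm and rocker above 12 N).
It fails at once if the gable board was slammed or pressed hard into the rocker (over 45 N) (contact force between gable_board and rocker above 45 N).
It fails at once if the plain board was disturbed (moved over 30 mm) (distance of plain_board from where it was at the start of the episode above 0.03 m).
It fails at once if another thing on the table was disturbed (moved over 40 mm) (distance of any of glue_gun, planter, jar, spool, egg_bowl, pliers from where it was at the start of the episode above 0.04 m).
It also fails if it takes over 72 s, if anything falls off the work surface, if the arm or the gripper's body presses on something with over 40 N, if the wrist force passes 120 N, or if a joint passes its speed limit or range.

## Working session

There is one attempt and no reset: what is moved stays moved. The work goes in short steps, Python scripts to look and compute and a tool call to move; the robot and the scene stay as the last step left them, time stands still between calls to the robot, and variables do not carry over. Pictures are saved under pics/ and viewed, at most 12 in all, crops included, and the job is handed in when it is done.

Besides the shell and the picture viewer there is one more tool, called after "Call:" as name(argument=value, ...) on one line, values as JSON. play_rows: Moves the arm, as the interface text tells. Shift numbers are shares of 0.05 m and turn numbers shares of 30 degrees, none past 1 either way. Its arguments: {"type":"object","properties":{"steps":{"type":"array","items":{"type":"object","properties":{"translation":{"type":"array","items":{"type":"number"}},"twist":{"type":"number"}}}},"jaw":{"type":"number"},"squeeze":{"type":"number"}},"required":["steps"]}

```bash
mkdir -p pics; cat > h.py <<'E'
import numpy as np, cv2, pickle
from rig import readout, eyes
def grab(n,f):
    s=readout.observe(); c=eyes.camera(n); c['state']=s; pickle.dump(c,open(f'{n}_{f}.pkl','wb')); return c
def load(n,f): return pickle.load(open(f'{n}_{f}.pkl','rb'))
def cloud(c):
    h,w=c['range_z'].shape; v,u=np.mgrid[:h,:w]
    K=np.array([[c['fx'],0,c['cx']],[0,c['fy'],c['cy']],[0,0,1]])
    p=cv2.undistortPoints(np.stack([u,v],-1).reshape(-1,1,2).astype(float),K,np.array(c['dist'])).reshape(h,w,2)
    z=c['range_z'][...,None]; P=np.concatenate([p*z,z],-1)
    if 'R' in c and c['R'] is not None: W=(P-np.array(c['t']))@np.array(c['R'])
    else:
        T=np.array(c['T_tool_cam']); W=P@T[:3,:3].T+T[:3,3]; s=c['state']; W=W@np.array(s['tcp_rot']).T+s['ee_pos']
    W[c['range_z']==0]=np.nan; return W
E
python3 - <<'E'
from h import *
s=readout.observe(); print(s['tcp_rot'],s['clock'])
a=grab('top','a');b=grab('side','a')
cv2.imwrite('pics/top.png',a['color']);cv2.imwrite('pics/side.png',b['color'])
for c in(a,b):print(-np.array(c['R']).T@c['t'])
E
```

```text
[[-9.15198405e-01  4.03002931e-01 -7.19189173e-04]
 [ 4.03003571e-01  9.15197098e-01 -1.54691716e-03]
 [ 3.47876956e-05 -1.70557192e-03 -9.99998545e-01]] 0.0
[0.32826102 0.0371121  1.16052153]
[ 0.13281112 -1.09841527  1.2600196 ]
```

View pics/top.png

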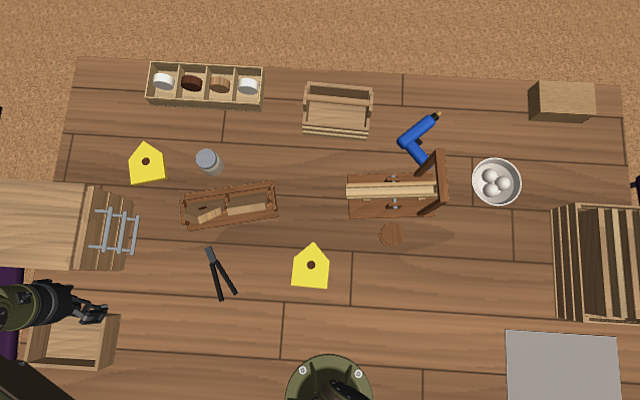

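View pics/side.png

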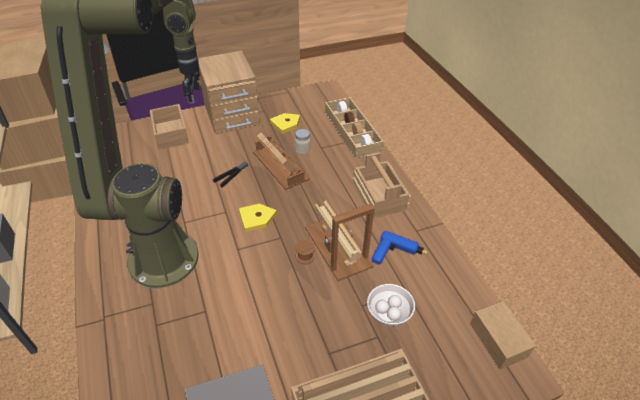

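The top view shows two flat yellow look-alikes at (147,162) and (311,268). The stand is at (228,205), with boards near (208,214) and (247,208). The rocker is at (395,190) with its bridge on the right at (438,180). Next I'll crop in close and measure.

```bash
python3 - <<'E'
from h import *
a=load('top','a');b=load('side','a')
c1=cv2.resize(a['color'][170:240,170:290],None,fx=5,fy=5,interpolation=cv2.INTER_CUBIC)
c2=cv2.resize(b['color'][125:195,240:320],None,fx=4.5,fy=4.5,interpolation=cv2.INTER_CUBIC)
c3=cv2.resize(a['color'][145:225,335:455],None,fx=5,fy=5,interpolation=cv2.INTER_CUBIC)
cv2.imwrite('pics/stand.png',np.vstack([cv2.resize(c1,(400,233)),cv2.resize(c2,(400,350))]))
cv2.imwrite('pics/rock.png',c3)
W=cloud(a)
print('stand');
for v in range(180,232,4): print(v,[tuple((W[v,u]*1000).round().astype(int)) if np.isfinite(W[v,u,0]) else 0 for u in range(184,280,12)])
S=W.reshape(-1,3); V=cloud(b).reshape(-1,3)
print(np.nanmedian(W[255:265,340:350].reshape(-1,3),0))
E
```

```text
stand
180 [(np.int64(571), np.int64(460), np.int64(5)), (np.int64(574), np.int64(426), np.int64(0)), (np.int64(576), np.int64(390), np.int64(2)), (np.int64(578), np.int64(356), np.int64(-1)), (np.int64(580), np.int64(319), np.int64(2)), (np.int64(583), np.int64(285), np.int64(-3)), (np.int64(584), np.int64(249), np.int64(1)), (np.int64(585), np.int64(212), np.int64(9))]
184 [(np.int64(558), np.int64(457), np.int64(9)), (np.int64(562), np.int64(425), np.int64(-1)), (np.int64(564), np.int64(389), np.int64(0)), (np.int64(566), np.int64(354), np.int64(2)), (np.int64(568), np.int64(318), np.int64(3)), (np.int64(568), np.int64(281), np.int64(12)), (np.int64(572), np.int64(247), np.int64(5)), (np.int64(572), np.int64(211), np.int64(12))]
188 [(np.int64(548), np.int64(458), np.int64(0)), (np.int64(549), np.int64(422), np.int64(3)), (np.int64(552), np.int64(388), np.int64(0)), (np.int64(552), np.int64(350), np.int64(9)), (np.int64(554), np.int64(315), np.int64(10)), (np.int64(556), np.int64(280), np.int64(10)), (np.int64(553), np.int64(240), np.int64(38)), (np.int64(551), np.int64(203), np.in
[... 3029 characters left out ...]
nt64(407), np.int64(9)), (np.int64(445), np.int64(372), np.int64(12)), (np.int64(447), np.int64(337), np.int64(14)), (np.int64(450), np.int64(306), np.int64(0)), (np.int64(452), np.int64(271), np.int64(1)), (np.int64(454), np.int64(236), np.int64(4)), (np.int64(456), np.int64(202), np.int64(1))]
228 [(np.int64(430), np.int64(442), np.int64(2)), (np.int64(431), np.int64(405), np.int64(10)), (np.int64(434), np.int64(373), np.int64(3)), (np.int64(437), np.int64(339), np.int64(0)), (np.int64(438), np.int64(304), np.int64(2)), (np.int64(441), np.int64(270), np.int64(1)), (np.int64(443), np.int64(235), np.int64(1)), (np.int64(445), np.int64(201), np.int64(0))]
[ 0.36826263 -0.02459943  0.00138057]
```

View pics/stand.png

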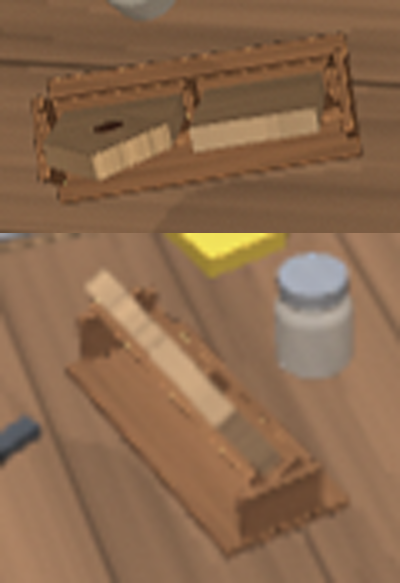

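View pics/rock.png

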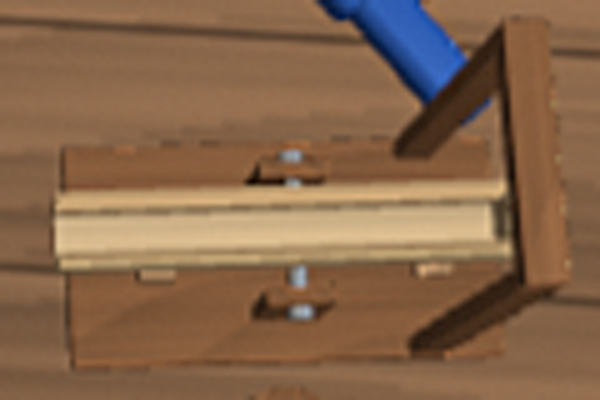

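The gable board is the stand's left (+y) board, with its sloped tip near top pixel (203,216), about (0.449, 0.365, 0.148) m. It is pine with a dark inlay. The plain board is on the right, and the rocker channel runs along the image row with the bridge at −y. I'll move above the stand for a close wrist view.

Call:
play_rows(steps=[{"translation":[0.35,-0.31,0.3],"twist":-0.16},{"translation":[0.35,-0.31,0.3],"twist":-0.16},{"translation":[0.35,-0.31,0.3],"twist":-0.16},{"translation":[0.35,-0.31,0.3],"twist":-0.16},{"translation":[0.35,-0.31,0.3],"twist":-0.16},{"translation":[0.35,-0.31,0.3],"twist":-0.16},{"translation":[0.35,-0.31,0.0],"twist":-0.16},{"translation":[0.35,-0.31,0],"twist":-0.16},{"translation":[0.35,-0.31,0],"twist":-0.16},{"translation":[0.35,-0.31,0],"twist":-0.16},{"translation":[0.35,-0.31,0],"twist":-0.16},{"translation":[0.35,-0.31,0],"twist":-0.16}], jaw=0, squeeze=30)

```text
clock: 1.6
ee_pos: [0.4522, 0.3624, 0.3458]
tcp_rot: [[-0.147, 0.989, -0.001], [0.989, 0.147, -0.001], [-0.0, -0.001, -1.0]]
wrist_force: [-0.3, -0.0, 0.3]
opening: 0.0851
grasp_force: 0.0
```

```bash
python3 - <<'E'
from h import *
a=grab('wrist','b'); s=a['state']; print(s['ee_pos'],s['joint_positions']); print(np.round(a['T_tool_cam'],3))
W=cloud(a); im=a['color'].copy()
cv2.imwrite('pics/w1.png',im)
for v in range(20,400,40): print(v,[tuple((W[v,u]*1000).round().astype(int).tolist()) if np.isfinite(W[v,u,0]) else 0 for u in range(20,640,75)])
E
```

```text
[0.45215613 0.36243531 0.34583895] [6.75685586e-01 2.57259956e-01 7.95568620e-02 1.39399144e+00
 2.39701611e-05 2.09851409e+00]
[[ 0.    -0.961 -0.277  0.071]
 [ 1.    -0.     0.001 -0.   ]
 [-0.001 -0.277  0.961 -0.117]
 [ 0.     0.     0.     1.   ]]
20 [(18, 502, 0), (121, 516, -1), (224, 531, 0), (326, 545, 0), (426, 560, -1), (527, 575, 1), (620, 584, 20), (730, 607, 1), (834, 624, 0)]
60 [(12, 450, -1), (119, 465, -1), (225, 480, -1), (330, 495, -1), (434, 511, -2), (538, 526, 0), (634, 538, 19), (748, 559, 0), (801, 558, 60)]
100 [(5, 395, -1), (116, 410, -2), (226, 426, -1), (335, 442, 0), (442, 458, 0), (550, 474, -2), (657, 490, 0), (766, 507, 0), (873, 524, 4)]
140 [(0, 336, 0), (114, 352, -1), (227, 369, 0), (339, 385, 0), (449, 408, 101), (562, 418, 0), (674, 435, -2), (786, 452, 0), (849, 466, 52)]
180 [(-7, 272, 1), (112, 290, 0), (228, 306, -2), (344, 324, 0), (454, 368, 135), (575, 358, -1), (645, 386, 86), (800, 394, 9), (914, 412, 13)]
220 [(-17, 203, -1), (107, 222, -1), (229, 240, -1), (350, 258, 0), (469, 280, 10), (589, 295, 1), (709, 312, 1), (801, 338, 36), (916, 355, 36)]
260 [(-26, 129, 0), (102, 148, -2), (229, 167, -2), (355, 187, -2), (471, 262, 113), (605, 224, -1), (731, 243, -1), (805, 283, 59), (918, 300, 59)]
300 [(5, 81, 39), (99, 70, 0), (401, 367, 374), (364, 120, 14), (492, 131, 0), (622, 149, -1), (499, 384, 377), (884, 188, 1), (1954, -160, -747)]
340 [(51, 55, 93), (390, 366, 394), (413, 375, 400), (371, 43, 19), (504, 47, 0), (641, 66, -1), (488, 385, 399), (512, 384, 394), (2054, -373, -748)]
380 [(382, 365, 408), (385, 346, 389), (414, 364, 401), (435, 381, 414), (451, 374, 405), (465, 385, 414), (491, 373, 399), (521, 368, 391), (521, 385, 407)]
```

View pics/w1.png

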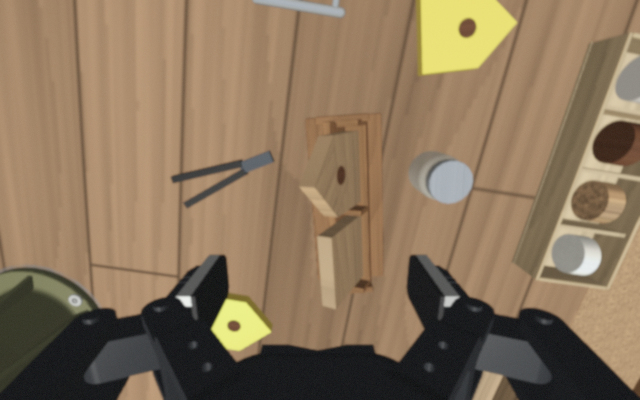

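The close wrist view confirms it: the pine gable board has a dark inlay at (341,175) and its peak at (303,183). The plain board is at (340,262). Now I'll fit the board face and the rocker (top view).

```bash
python3 - <<'E'
from h import *
a=load('wrist','b');W=cloud(a)
def plane(P):
    for _ in range(6):
        c=np.median(P,0) if _==0 else P.mean(0); n=np.linalg.svd(P-P.mean(0))[2][2]; d=(P-P.mean(0))@n; P=P[abs(d)<max(0.002,1.5*d.std())] if _<5 else P
    return P.mean(0),n*np.sign(n[2]),len(P),d.std()
P=W[150:200,325:352].reshape(-1,3); P=P[np.isfinite(P[:,0])&(P[:,2]>.05)]
c,n,k,s=plane(P); print('gable face',c,n,k,s,'tilt',np.degrees(np.arccos(n[2])),'yaw',np.degrees(np.arctan2(n[1],n[0])))
P2=W[230:275,332:355].reshape(-1,3); P2=P2[np.isfinite(P2[:,0])&(P2[:,2]>.05)]
c2,n2,k,s=plane(P2); print('plain face',c2,n2,k,s,'yaw',np.degrees(np.arctan2(n2[1],n2[0])))
# gable front-face points in board frame
A=W.reshape(-1,3);A=A[np.isfinite(A[:,0])]
h=np.array([n[0],n[1],0]);h/=np.linalg.norm(h); y=np.array([-h[1],h[0],0]); z=np.cross(n,y)
print('z',z)
F=A[(abs((A-c)@n)<.003)&(np.linalg.norm(A-c,axis=1)<.1)]
q=np.c_[(F-c)@y,(F-c)@z]
print('zmax',np.percentile(q[:,1],99.8))
for b in np.arange(-.07,.08,.01):
    m=q[abs(q[:,1]-b)<.003,0]
    if len(m)>3: print(round(b,3),m.min().round(4),m.max().round(4),len(m))
i=np.argsort(q[:,1])[-5:];print(F[i])
# rocker from top
t=load('top','a');T=cloud(t)
for v in range(170,222,3): print(v,[tuple((T[v,u]*1000).round().astype(int).tolist()) if np.isfinite(T[v,u,0]) else 0 for u in range(344,452,12)])
E
```

```text
gable face [0.47709194 0.37034146 0.09641204] [0.8439125  0.19075658 0.50142159] 1346 0.000358875833786 tilt 59.90590361408106 yaw 12.736996610595561
plain face [0.50130962 0.26809853 0.09436099] [0.84287767 0.18978086 0.50352802] 1012 0.0003778297823085623 yaw 12.689013229072753
z [-0.4890828  -0.11055146  0.86520309]
zmax 0.05764671337901472
-0.07 -0.055 0.0228 7
-0.06 -0.0798 0.0476 140
-0.05 -0.0862 0.0702 179
-0.04 -0.0922 0.063 217
-0.03 -0.096 0.0475 185
-0.02 -0.0979 0.0484 193
-0.01 -0.0983 0.048 206
0.0 -0.0998 0.0476 222
0.01 -0.0996 0.0484 244
0.02 -0.098 0.0422 228
0.03 -0.095 0.0322 196
0.04 -0.0235 0.0215 118
0.05 -0.0137 0.0121 65
0.06 -0.0022 0.0021 13
[[0.44765409 0.36165385 0.14623685]
 [0.44837849 0.36414903 0.14704651]
 [0.44748836 0.36284174 0.1467152 ]
 [0.44733046 0.36393853 0.14680122]
 [0.44643866 0.36261355 0.14639616]]
170 [(630, -9, 4), (633, -45, 0), (636, -81, -2), (637, -116, 3), (640, -152, -1), (642, -188, 0), (630, -211, 53), (645, -258, 3), (580, -224, 246)]
173 [(621, -10, 3), (624, -46, 1), (627, -82, -5), (625, -115, 12), (627, -150, 13), (630, 
[... 1806 characters left out ...]
519, -119, 10), (520, -152, 16), (522, -187, 16), (525, -222, 12), (507, -227, 127), (531, -295, -1)]
212 [(505, -16, 3), (505, -50, 15), (507, -84, 14), (509, -119, 13), (511, -153, 14), (514, -188, 11), (516, -223, 9), (508, -240, 75), (522, -294, 1)]
215 [(496, -16, 3), (496, -50, 15), (499, -85, 12), (500, -119, 15), (503, -153, 13), (505, -188, 12), (507, -222, 14), (509, -257, 12), (513, -294, 1)]
218 [(487, -17, 3), (489, -51, 2), (491, -86, 3), (494, -121, -1), (496, -156, 1), (498, -190, 3), (500, -225, 0), (502, -260, 0), (504, -294, 2)]
221 [(478, -17, 4), (481, -52, 2), (483, -87, 0), (485, -121, 1), (488, -157, -3), (489, -190, 2), (491, -225, 2), (494, -260, 0), (496, -294, 0)]
```

Call:
play_rows(steps=[{"translation":[-0.01,0.004,-0.6],"twist":0.018},{"translation":[-0.01,0.004,-0.6],"twist":0.018},{"translation":[-0.01,0.004,-0.6],"twist":0.018},{"translation":[-0.01,0.004,-0.6],"twist":0.018},{"translation":[-0.01,0.004,-0.6],"twist":0.018},{"translation":[-0.01,0.004,-0.6],"twist":0.018},{"translation":[-0.01,0.004,-0.4],"twist":0.018},{"translation":[-0.01,0.004,-0.31],"twist":0.018},{"translation":[0,0,0],"twist":0},{"translation":[0,0,0],"twist":0}])

```text
clock: 2.9
ee_pos: [0.4482, 0.3651, 0.1315]
tcp_rot: [[-0.224, 0.975, 0.001], [0.975, 0.224, 0.001], [0.0, 0.001, -1.0]]
wrist_force: [-0.6, 0.4, 0.0]
opening: 0.0854
grasp_force: 0.0
```

Call:
play_rows(steps=[{"translation":[0,0,0],"twist":0},{"translation":[0,0,0],"twist":0},{"translation":[0,0,0],"twist":0},{"translation":[0,0,0],"twist":0}], jaw=105, squeeze=20)

```text
clock: 3.4
ee_pos: [0.4478, 0.3647, 0.1309]
tcp_rot: [[-0.224, 0.975, 0.0], [0.975, 0.224, 0.0], [0.0, 0.0, -1.0]]
wrist_force: [-0.7, -0.1, -0.4]
opening: 0.0503
grasp_force: 0.0
```

Call:
play_rows(steps=[{"translation":[0.146,0.033,0],"twist":0},{"translation":[0.146,0.033,0],"twist":0},{"translation":[0.146,0.033,0],"twist":0},{"translation":[0.146,0.033,0],"twist":0},{"translation":[0.146,0.033,0],"twist":0},{"translation":[0.146,0.033,0],"twist":0},{"translation":[0.146,0.033,0],"twist":0},{"translation":[0.146,0.033,0],"twist":0},{"translation":[0,0,0],"twist":0}])

```text
clock: 4.53
ee_pos: [0.5068, 0.3781, 0.1308]
tcp_rot: [[-0.224, 0.975, 0.0], [0.975, 0.224, 0.0], [0.0, 0.0, -1.0]]
wrist_force: [-0.6, 0.5, -0.0]
opening: 0.0501
grasp_force: 0.0
```

```bash
python3 - <<'E'
from h import *
a=grab('side','c');b=grab('wrist','c')
c1=cv2.resize(a['color'][100:200,215:335],(480,400),interpolation=cv2.INTER_CUBIC)
cv2.imwrite('pics/c.png',np.hstack([c1,b['color'][:,160:480]]))
E
```

```text
(no output)
```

View pics/c.png

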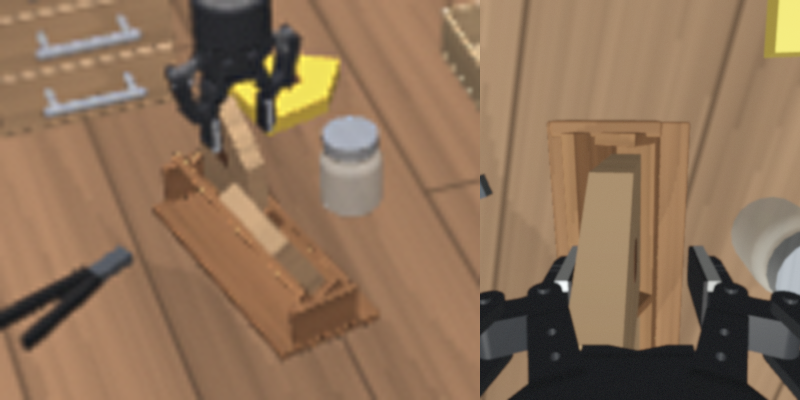

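The board now stands nearly upright between the fingers, at wrist crop (605,255), leaning on the robot-side finger. Next I'll close on it.

Call:
play_rows(steps=[{"translation":[-0.06,-0.013,0]},{"translation":[-0.06,-0.013,0]},{"translation":[-0.06,-0.013,0]},{"translation":[-0.04,-0.01,0]},{"translation":[0,0,0]},{"translation":[0,0,0]},{"translation":[0,0,0]},{"translation":[0,0,0]}], jaw=255, squeeze=40)

```text
invalid input at $.steps[0]: expected keys translation, twist
```

Call:
play_rows(steps=[{"translation":[0,0,0.15]},{"translation":[0,0,0.3]},{"translation":[0,0,0.5]},{"translation":[0,0,0.6]},{"translation":[0,0,0.6]},{"translation":[0,0,0.6]},{"translation":[0,0,0.5]},{"translation":[0,0,0.3]},{"translation":[0,0,0]}])

```text
invalid input at $.steps[0]: expected keys translation, twist
```

```bash
python3 - <<'E'
from h import *
a=grab('side','d');b=grab('wrist','d');grab('top','d')
c1=cv2.resize(a['color'][60:200,200:340],(400,400),interpolation=cv2.INTER_CUBIC)
cv2.imwrite('pics/d.png',np.hstack([c1,b['color'][:,160:480]]))
E
```

```text
(no output)
```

View pics/d.png

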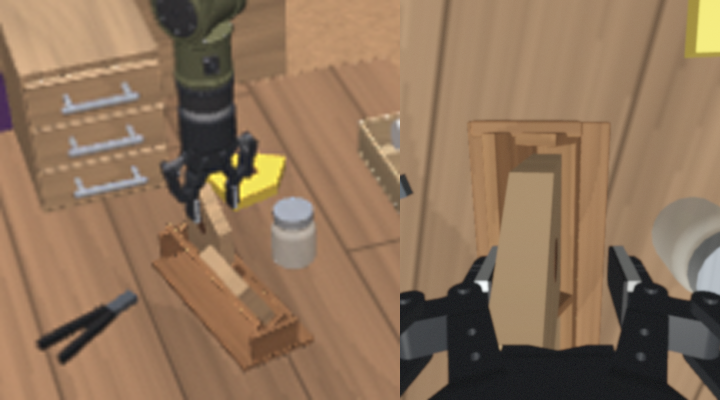

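The moves were refused for a missing twist, so the scene is unchanged. I'll resend them.

Call:
play_rows(steps=[{"translation":[-0.06,-0.013,0],"twist":0},{"translation":[-0.06,-0.013,0],"twist":0},{"translation":[-0.06,-0.013,0],"twist":0},{"translation":[-0.04,-0.01,0],"twist":0},{"translation":[0,0,0],"twist":0},{"translation":[0,0,0],"twist":0},{"translation":[0,0,0],"twist":0},{"translation":[0,0,0],"twist":0}], jaw=255, squeeze=40)

```text
clock: 5.78
ee_pos: [0.4958, 0.3756, 0.131]
tcp_rot: [[-0.224, 0.975, 0.001], [0.975, 0.224, 0.0], [0.0, 0.001, -1.0]]
wrist_force: [3.5, 0.5, -0.6]
opening: 0.0195
grasp_force: 39.4
```

Call:
play_rows(steps=[{"translation":[0,0,0.15],"twist":0},{"translation":[0,0,0.3],"twist":0},{"translation":[0,0,0.5],"twist":0},{"translation":[0,0,0.6],"twist":0},{"translation":[0,0,0.6],"twist":0},{"translation":[0,0,0.6],"twist":0},{"translation":[0,0,0.5],"twist":0},{"translation":[0,0,0.3],"twist":0},{"translation":[0,0,0],"twist":0}])

```text
clock: 6.9
ee_pos: [0.4954, 0.3758, 0.3096]
tcp_rot: [[-0.224, 0.975, 0.001], [0.975, 0.224, 0.001], [0.001, 0.002, -1.0]]
wrist_force: [-0.3, 0.2, -1.7]
opening: 0.0195
grasp_force: 39.5
```

```bash
python3 - <<'E'
from h import *
a=grab('side','d');b=grab('wrist','d')
print(b['state']['ee_pos'],b['state']['opening'])
for n,c in(('side',a),('wrist',b)):
    W=cloud(c).reshape(-1,3); W=W[np.isfinite(W[:,0])]; s=b['state']
    q=(W-s['ee_pos'])@np.array(s['tcp_rot'])
    m=(abs(q[:,0])<.065)&(abs(q[:,1])<.03)&(q[:,2]<.13)&(q[:,2]>.015); q=q[m]
    print(n,len(q))
    for z in np.arange(.02,.13,.01):
        k=q[abs(q[:,2]-z)<.004]
        if len(k)>2: print(z.round(3),'x',k[:,0].min().round(4),k[:,0].max().round(4),'y',k[:,1].min().round(4),np.median(k[:,1]).round(4),k[:,1].max().round(4),len(k))
# rocker fit by top view: tray points
t=load('top','a');T=cloud(t).reshape(-1,3);T=T[np.isfinite(T[:,0])]
m=(T[:,2]>.062)&(T[:,2]<.1)&(T[:,0]>.51)&(T[:,0]<.605)&(T[:,1]<-.02)&(T[:,1]>-.27);P=T[m]
r=cv2.minAreaRect((P[:,:2]*1000).astype(np.float32));print(r)
m=(T[:,2]>.004)&(T[:,2]<.022)&(T[:,0]>.48)&(T[:,0]<.63)&(T[:,1]<-.035)&(T[:,1]>-.3);P=T[m]
E
```

```text
[0.49504167 0.37547063 0.308302  ] 0.019469516203095717
side 269
0.02 x -0.0582 0.0412 y -0.0143 -0.0074 0.0122 21
0.03 x -0.0558 0.0378 y -0.0118 -0.008 0.0107 27
0.04 x -0.0544 0.0484 y -0.0119 -0.008 0.0131 33
0.05 x -0.0593 0.0482 y -0.0111 -0.0087 0.0101 32
0.06 x -0.0568 0.0485 y -0.0118 -0.0082 0.0097 27
0.07 x -0.0618 0.0453 y -0.0115 -0.0075 0.0113 31
0.08 x -0.0573 0.045 y -0.0118 -0.008 0.0127 30
0.09 x -0.0533 0.0475 y -0.0078 -0.0059 0.005 6
wrist 1032
0.02 x 0.0076 0.0483 y -0.0217 0.0004 0.0221 311
0.03 x 0.0477 0.0482 y -0.0099 0.0002 0.0098 98
0.04 x 0.0478 0.0483 y -0.01 0.0005 0.0099 83
0.05 x 0.0478 0.0482 y -0.0099 -0.0 0.0098 73
0.06 x 0.0479 0.0482 y -0.01 -0.0003 0.0097 62
0.07 x 0.0478 0.0482 y -0.0098 -0.0 0.0099 41
0.08 x 0.0478 0.0483 y -0.0097 -0.0004 0.0097 34
0.09 x 0.048 0.048 y -0.008 0.0006 0.0086 9
((561.8590698242188, -141.8245849609375), (241.82424926757812, 85.83952331542969), 83.90985870361328)
```

The board is held upright and centred (lateral offset −2 mm, square to the pads). Now I'll carry it toward the rocker and look at the tray with the wrist camera.

Call:
play_rows(steps=[{"translation":[-0.025,-0.4,0.05],"twist":-0.027},{"translation":[-0.025,-0.7,0.05],"twist":-0.027},{"translation":[-0.025,-0.85,0.05],"twist":-0.027},{"translation":[-0.025,-0.85,0.05],"twist":-0.027},{"translation":[-0.025,-0.85,0.05],"twist":-0.027},{"translation":[-0.025,-0.85,0.05],"twist":-0.027},{"translation":[-0.025,-0.85,0.05],"twist":-0.027},{"translation":[-0.025,-0.85,0.05],"twist":-0.027},{"translation":[-0.025,-0.85,0],"twist":-0.027},{"translation":[-0.025,-0.85,0],"twist":-0.027},{"translation":[-0.025,-0.7,0],"twist":-0.027},{"translation":[-0.025,-0.5,0],"twist":-0.027}])

```text
clock: 8.5
ee_pos: [0.4787, -0.0816, 0.3276]
tcp_rot: [[-0.054, 0.999, -0.002], [0.999, 0.054, -0.0], [-0.0, -0.002, -1.0]]
wrist_force: [0.2, 0.6, -1.7]
opening: 0.0196
grasp_force: 39.3
```

Call:
play_rows(steps=[{"translation":[0,0,0],"twist":0},{"translation":[0,0,0],"twist":0},{"translation":[0,0,0],"twist":0}])

```text
clock: 8.88
ee_pos: [0.4799, -0.0788, 0.3281]
tcp_rot: [[-0.057, 0.998, -0.0], [0.998, 0.057, 0.0], [0.0, -0.0, -1.0]]
wrist_force: [0.4, 0.5, -1.2]
opening: 0.0197
grasp_force: 39.4
```

```bash
python3 - <<'E'
from h import *
b=grab('wrist','e');s=b['state'];print(s['ee_pos'],s['tcp_rot'])
cv2.imwrite('pics/e.png',b['color'])
A=cloud(b);W=A.reshape(-1,3); W=W[np.isfinite(W[:,0])]
q=(W-s['ee_pos'])@np.array(s['tcp_rot']);k=q[(abs(q[:,0]-.048)<.0015)&(abs(q[:,1])<.0105)&(q[:,2]<.12)];print('bottom',np.sort(k[:,2])[-5:], k[:,0].mean(), np.percentile(k[:,1],[1,99]))
for v in range(60,300,20): print(v,[tuple((A[v,u]*1000).round().astype(int).tolist()) if np.isfinite(A[v,u,0]) else 0 for u in range(340,520,12)])
E
```

```text
[ 0.47993787 -0.07884796  0.3281433 ] [[-5.73898509e-02  9.98351769e-01 -3.86871990e-04]
 [ 9.98351797e-01  5.73899631e-02  2.85321785e-04]
 [ 3.07054078e-04 -3.69859772e-04 -9.99999884e-01]]
bottom [0.08657298 0.08657343 0.08659235 0.08687976 0.08693705] 0.04786765278073332 [-0.00995615  0.00956705]
60 [(502, 69, 2), (518, 70, 1), (534, 71, 1), (550, 72, 2), (567, 73, 0), (583, 74, -1), (600, 75, -2), (615, 76, 0), (632, 77, 0), (648, 78, -2), (665, 79, -1), (681, 80, -2), (697, 81, -1), (713, 82, 0), (730, 83, -2)]
80 [(504, 44, 0), (521, 45, 0), (537, 46, 0), (553, 47, -1), (570, 48, -2), (587, 49, -2), (602, 50, 1), (619, 51, 0), (636, 52, -1), (652, 53, 0), (668, 54, 1), (685, 55, 0), (703, 56, -2), (719, 57, -1), (729, 57, 11)]
100 [(506, 18, 0), (523, 19, -1), (540, 20, -1), (556, 21, 0), (573, 22, 1), (589, 23, 1), (606, 24, 0), (623, 25, 0), (640, 26, -1), (657, 27, -1), (674, 28, -2), (691, 29, -1), (708, 30, -1), (724, 31, 0), (727, 30, 24)]
120 [(508, -9, -1), (525, -8, -1), (542, -7, -1), (559, -6, -1), (576, -5, 0), (593, -4, 0), (610, -3, 0), (626, -2, 2), (645, -1, -1
[... 1400 characters left out ...]
575, -153, 85), (596, -160, 66), (637, -185, -1), (656, -184, -1), (674, -183, 0), (693, -181, 0), (705, -175, 14), (714, -168, 30), (729, -165, 35), (770, -177, 1), (791, -177, -2)]
260 [(487, -59, 340), (494, -66, 326), (501, -70, 318), (566, -189, 70), (578, -180, 86), (618, -215, 12), (642, -220, 0), (661, -219, -1), (674, -211, 13), (685, -203, 29), (702, -200, 32), (720, -199, 32), (735, -196, 36), (754, -196, 35), (799, -212, -2)]
280 [(487, -64, 346), (492, -65, 345), (496, -64, 346), (501, -64, 345), (582, -210, 85), (623, -251, 10), (622, -220, 64), (654, -239, 28), (672, -236, 31), (691, -236, 29), (726, -251, 0), (747, -251, -2), (753, -238, 21), (762, -229, 35), (780, -228, 35)]
```

View pics/e.png

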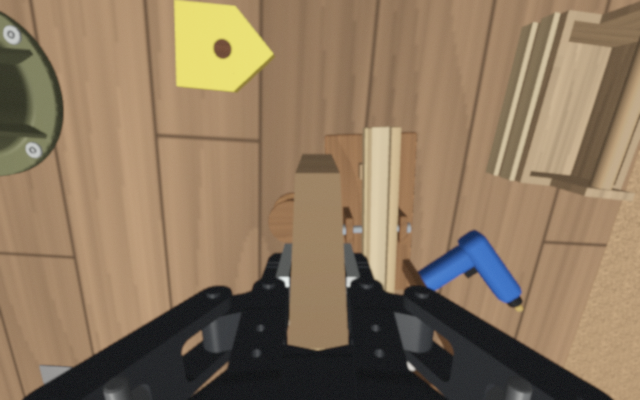

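```bash
python3 - <<'E'
from h import *
b=load('wrist','e');A=cloud(b)
out=[];ends=[]
for v in range(134,235,2):
    r=A[v,355:415]; m=(r[:,2]>.06)
    k=np.where(m)[0]
    if len(k)<15: continue
    lips=r[m]; fl=r[(r[:,2]<.0735)&(r[:,2]>.064)&(r[:,0]>.54)&(r[:,0]<.58)]
    L=lips[:,0].min();R=lips[:,0].max()
    out.append([fl[:,1].mean(),fl[:,0].min(),fl[:,0].max(),L,R,lips[0,2],lips[-1,2],fl[:,2].mean()])
o=np.array(out);print((o[::6]*1000).round(1))
for nme,x in(('floor',(o[:,1]+o[:,2])/2),('lips',(o[:,3]+o[:,4])/2)):
    p=np.polyfit(o[:,0],x,1);print(nme,p,np.degrees(np.arctan(p[0])),'x at y=-.07..',np.polyval(p,[-.03,-.1]),'res',(x-np.polyval(p,o[:,0])).std())
# loading end
T=A[128:150,370:392].reshape(-1,3);T=T[(T[:,2]>.062)&(T[:,2]<.078)];print('end y',np.sort(T[:,1])[-6:])
# pivot axle pixels ~ row 229
for u in(345,410):print(u,A[226:234,u].round(3).tolist())
E
```

```text
[[ -22.1  543.3  563.   532.1  570.9   69.6   91.9   70. ]
 [ -36.4  544.6  564.4  532.6  572.9   69.7   90.9   69.5]
 [ -51.   545.9  566.1  533.8  572.9   62.6   93.5   69.5]
 [ -65.9  547.5  566.9  535.3  575.4   62.4   90.9   69.4]
 [ -80.9  549.3  568.6  536.7  576.    65.2   91.2   70.1]
 [ -96.7  549.9  569.9  538.4  578.    64.1   91.1   69.3]
 [-112.7  540.5  571.4  540.2  579.2   65.2   89.4   69.4]
 [-129.   541.9  572.6  541.   601.5   66.6   65.5   69.3]
 [-145.8  543.3  574.5  540.7  609.4   60.2   61.4   68.9]]
floor [-0.03427822  0.55417045] -1.9632287720304713 x at y=-.07.. [0.55519879 0.55759827] res 0.0014830772503873187
lips [-0.17231293  0.5444698 ] -9.776794808455 x at y=-.07.. [0.54963919 0.56170109] res 0.0033058170979286647
end y [-0.01478818 -0.01474295 -0.01468049 -0.01458679 -0.01453336 -0.01436718]
345 [[0.522, -0.147, 0.058], [0.521, -0.147, 0.06], [0.522, -0.149, 0.06], [0.522, -0.15, 0.061], [0.522, -0.151, 0.061], [0.522, -0.153, 0.061], [0.522, -0.154, 0.062], [0.522, -0.156, 0.059]]
410 [[0.609, -0.141, 0.061], [0.609, -0.142, 0.06], [0.609, -0.143, 0.061], [0.609, -0.144, 0.063], [0.609, -0.146, 0.061], [0.61, -0.148, 0.059], [0.627, -0.167, 0.011], [0.628, -0.169, 0.011]]
```

Call:
play_rows(steps=[{"translation":[0.22,0.01,0],"twist":0.01},{"translation":[0.22,0.01,0],"twist":0.01},{"translation":[0.22,0.01,-0.2],"twist":0.01},{"translation":[0.22,0.01,-0.3],"twist":0.01},{"translation":[0.22,0,-0.4],"twist":0.01},{"translation":[0.22,0,-0.4],"twist":0.01},{"translation":[0.22,0,-0.4],"twist":0},{"translation":[0,0,-0.4],"twist":0},{"translation":[0,0,-0.36],"twist":0},{"translation":[0,0,0],"twist":0},{"translation":[0,0,0],"twist":0}])

```text
clock: 10.3
ee_pos: [0.5574, -0.0775, 0.2053]
tcp_rot: [[-0.088, 0.996, -0.0], [0.996, 0.088, 0.0], [0.0, -0.0, -1.0]]
wrist_force: [-0.3, -0.5, -2.0]
opening: 0.0196
grasp_force: 39.3
```

```bash
python3 - <<'E'
from h import *
b=load('wrist','e');A=cloud(b);o=[]
for v in range(136,206,2):
    r=A[v,355:415]; fl=r[(r[:,2]<.0735)&(r[:,2]>.064)&(r[:,0]>.542)&(r[:,0]<.58)]
    o.append([fl[:,1].mean(),fl[:,0].max()])
o=np.array(o);p=np.polyfit(o[:,0],o[:,1],1);print('right floor edge',p,'deg',np.degrees(np.arctan(p[0])), (o[:,1]-np.polyval(p,o[:,0])).std(),'centre at -.077',np.polyval(p,-.077)-.0115)
b=grab('wrist','f');s=b['state'];print(s['ee_pos'],np.degrees(np.arctan2(s['tcp_rot'][1][1],s['tcp_rot'][0][1])))
A=cloud(b)
cv2.imwrite('pics/f.png',cv2.resize(b['color'][60:330,180:460],None,fx=2,fy=2,interpolation=cv2.INTER_CUBIC))
W=A.reshape(-1,3);W=W[np.isfinite(W[:,0])]
for y in(-.018,-.021,-.024,-.027):
    k=W[(abs(W[:,1]-y)<.0015)&(W[:,2]>.06)&(W[:,2]<.1)&(abs(W[:,0]-.55)<.04)];k=k[np.argsort(k[:,0])]
    print(y,[(int(a*1e4)/10,int(c*1e3)) for a,_,c in k[::max(1,len(k)//28)]])
k=W[(abs(W[:,1]+.027)<.004)&(W[:,2]>.122)&(W[:,2]<.17)];print('board end',k[:,0].min(),k[:,0].max(),k[:,1].mean(),k[:,2].min())
E
```

```text
right floor edge [-0.09248398  0.56097579] deg -5.283910749450722 0.00018389922756683108 centre at -.077 0.5565970566259008
[ 0.55740741 -0.07754523  0.20526567] 5.036191831683951
-0.018 [(530.9, 90), (531.9, 92), (533.4, 93), (534.6, 88), (536.0, 88), (536.9, 88), (538.2, 87), (539.3, 80), (540.4, 69), (541.4, 69), (543.0, 69), (544.6, 69), (546.2, 69), (547.8, 70), (549.5, 70), (551.0, 69), (552.0, 69), (553.6, 70), (555.1, 69), (556.7, 68), (558.3, 70), (560.0, 69), (561.1, 68), (562.6, 69), (563.3, 87), (564.7, 87), (566.2, 88), (567.1, 88), (568.4, 91), (569.8, 90), (570.7, 91)]
-0.021 [(531.2, 90), (532.1, 91), (533.5, 92), (534.9, 90), (536.3, 89), (537.1, 89), (538.4, 87), (539.3, 86), (540.0, 69), (542.3, 70), (543.9, 69), (544.9, 68), (546.5, 68), (548.0, 69), (549.7, 68), (551.4, 69), (553.0, 69), (554.5, 69), (555.6, 69), (557.1, 70), (558.7, 69), (560.4, 69), (562.0, 70), (562.9, 84), (563.8, 84), (565.1, 87), (566.4, 89), (567.3, 90), (568.7, 91), (569.5, 93), (571.0, 90)]
-0.024 [(531.4, 90), (532.3, 92), (533.8, 93), (535.1, 90), (536.0, 90), (537.3, 88), (538.7, 86), (540.0, 83), (540.9, 70), (541.9, 70), (543.5, 68), (545.2, 69), (546.7, 68), (548.3, 68), (549.9, 69), (550.9, 70), (552.5, 69), (554.8, 68), (555.8, 69), (557.4, 69), (559.0, 68), (560.6, 69), (562.2, 70), (563.2, 69), (564.1, 86), (565.5, 88), (566.9, 88), (568.1, 91), (569.6, 92), (570.6, 92)]
-0.027 [(531.5, 91), (532.5, 92), (533.8, 91), (534.8, 92), (536.0, 90), (537.3, 87), (538.2, 87), (539.6, 86), (540.4, 70), (541.9, 69), (542.9, 70), (544.5, 70), (546.2, 69), (547.9, 69), (549.5, 70), (551.0, 69), (552.6, 69), (553.6, 69), (555.3, 69), (557.5, 70), (558.6, 68), (560.2, 68), (561.7, 69), (563.4, 71), (564.1, 86), (565.1, 87), (566.5, 88), (567.8, 90), (569.3, 91), (570.1, 92), (571.6, 91)]
board end 0.542952735412277 0.562945292690835 -0.029722210291246567 0.12394457623497561
```

View pics/f.png

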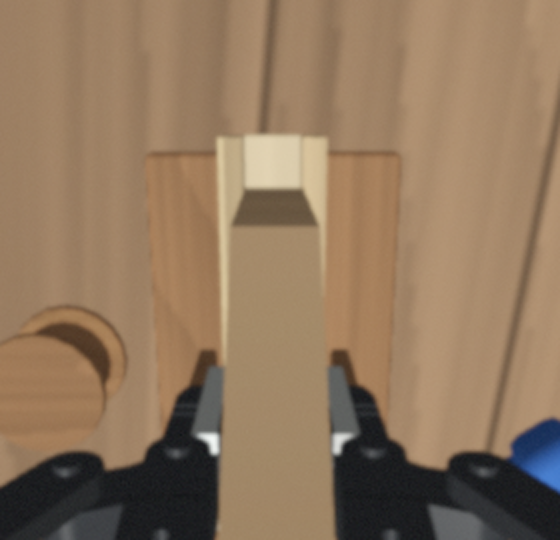

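The wrist crop shows the board's end (275,208) centred on the channel (272,163) within about 1 mm. I'll shift −1 mm in x and lower it slowly.

Call:
play_rows(steps=[{"translation":[-0.02,0,0],"twist":0.008},{"translation":[0,0,-0.1],"twist":0},{"translation":[0,0,-0.15],"twist":0},{"translation":[0,0,-0.15],"twist":0},{"translation":[0,0,-0.15],"twist":0},{"translation":[0,0,-0.1],"twist":0},{"translation":[0,0,-0.08],"twist":0},{"translation":[0,0,-0.06],"twist":0},{"translation":[0,0,-0.04],"twist":0},{"translation":[0,0,-0.03],"twist":0},{"translation":[0,0,0],"twist":0},{"translation":[0,0,0],"twist":0}])

```text
clock: 11.85
ee_pos: [0.5563, -0.0775, 0.1624]
tcp_rot: [[-0.092, 0.996, 0.0], [0.996, 0.092, -0.0], [-0.0, 0.0, -1.0]]
wrist_force: [0.4, -0.7, -1.6]
opening: 0.0198
grasp_force: 39.3
```

Call:
play_rows(steps=[{"translation":[0,0,-0.03],"twist":0},{"translation":[0,0,-0.03],"twist":0},{"translation":[0,0,-0.02],"twist":0},{"translation":[0,0,-0.02],"twist":0},{"translation":[0,0,0],"twist":0},{"translation":[0,0,0],"twist":0}])

```text
clock: 12.6
ee_pos: [0.5565, -0.0775, 0.1607]
tcp_rot: [[-0.092, 0.996, 0.002], [0.996, 0.092, -0.0], [-0.001, 0.002, -1.0]]
wrist_force: [-8.3, 1.7, 23.0]
opening: 0.0195
grasp_force: 43.0
```

```bash
python3 - <<'E'
from h import *
b=grab('wrist','g');A=cloud(b);W=A.reshape(-1,3);W=W[np.isfinite(W[:,0])]
k=W[(abs(W[:,1]+.029)<.003)&(W[:,2]>.06)&(W[:,2]<.2)&(abs(W[:,0]-.552)<.0095)];print(k[:,2].min(),k[:,0].min(),k[:,0].max())
for y in(-.018,-.021,-.024):
    k=W[(abs(W[:,1]-y)<.0015)&(W[:,2]>.064)&(W[:,2]<.074)&(abs(W[:,0]-.55)<.03)];print(y,k[:,0].min(),k[:,0].max(),k[:,2].mean())
E
```

```text
0.06794178694918093 0.5425031798350803 0.5614943189812797
-0.018 0.5395452826829168 0.5627062894454921 0.06943315795007503
-0.021 0.5397944622699182 0.5629438846818932 0.06945890110437562
-0.024 0.5399610497435632 0.5632150197735997 0.0694510292962292
```

Call:
play_rows(steps=[{"translation":[0,0,0.04],"twist":0},{"translation":[0,0,0.03],"twist":0},{"translation":[0,0,0],"twist":0}])

```text
clock: 13.02
ee_pos: [0.5564, -0.0776, 0.1609]
tcp_rot: [[-0.092, 0.996, 0.0], [0.996, 0.092, -0.0], [-0.0, 0.0, -1.0]]
wrist_force: [-0.7, -0.1, 2.6]
opening: 0.0196
grasp_force: 40.0
```

```bash
python3 - <<'E'
from h import *
b=grab('wrist','g2');t=grab('side','g2');s=b['state'];print(s['wrist_force'],s['ee_pos'])
W=cloud(b).reshape(-1,3);W=W[np.isfinite(W[:,0])]
q=(W-s['ee_pos'])@np.array(s['tcp_rot']);k=q[(abs(q[:,0]-.048)<.002)&(abs(q[:,1])<.0105)&(q[:,2]<.12)];print(np.sort(k[:,2])[-8:])
W=cloud(t).reshape(-1,3);W=W[np.isfinite(W[:,0])]
k=W[(abs(W[:,0]-.557)<.02)&(abs(W[:,1]+.08)<.06)&(W[:,2]>.12)];print('peak z',np.sort(k[:,2])[-5:])
E
```

```text
[-0.65425166 -0.10783368  2.58335904] [ 0.55637351 -0.07756972  0.16088128]
[0.0923923  0.09240479 0.09243196 0.09255426 0.09270857 0.09272333
 0.0928281  0.09302665]
peak z [0.66155421 0.66155777 0.66205105 0.66237316 0.66329246]
```

The bottom is on the floor (z ≈ 0.069) with almost no load, so I'll release.

Call:
play_rows(steps=[{"translation":[0,0,0],"twist":0},{"translation":[0,0,0],"twist":0},{"translation":[0,0,0],"twist":0},{"translation":[0,0,0],"twist":0},{"translation":[0,0,0],"twist":0},{"translation":[0,0,0],"twist":0},{"translation":[0,0,0],"twist":0},{"translation":[0,0,0],"twist":0}], jaw=110)

```text
clock: 14.12
ee_pos: [0.5562, -0.0775, 0.1608]
tcp_rot: [[-0.092, 0.996, 0.0], [0.996, 0.092, 0.0], [0.0, 0.0, -1.0]]
wrist_force: [-0.1, 0.4, -0.1]
opening: 0.0483
grasp_force: 0.0
```

Call:
play_rows(steps=[{"translation":[0,0,0.3],"twist":0},{"translation":[0,0,0.5],"twist":0},{"translation":[0,0,0.5],"twist":0},{"translation":[0,0,0.5],"twist":0},{"translation":[0,0.3,0.3],"twist":0},{"translation":[0,0.6,0],"twist":0},{"translation":[0,0.6,0],"twist":0},{"translation":[0,0.4,0],"twist":0},{"translation":[0,0,0],"twist":0},{"translation":[0,0,0],"twist":0}])

```text
clock: 15.38
ee_pos: [0.5562, 0.0173, 0.2658]
tcp_rot: [[-0.092, 0.996, -0.0], [0.996, 0.092, -0.0], [-0.0, -0.0, -1.0]]
wrist_force: [1.0, -0.8, -0.5]
opening: 0.0485
grasp_force: 0.0
```

```bash
python3 - <<'E'
from h import *
a=grab('side','h');b=grab('wrist','h');print(b['state']['ee_pos'])
c1=cv2.resize(a['color'][180:290,280:410],(473,400),interpolation=cv2.INTER_CUBIC)
cv2.imwrite('pics/h.png',np.hstack([c1,b['color'][:,160:480]]))
W=cloud(b).reshape(-1,3);W=W[np.isfinite(W[:,0])]
k=W[(abs(W[:,0]-.555)<.02)&(W[:,1]>-.035)&(W[:,1]<-.022)&(W[:,2]>.1)&(W[:,2]<.15)]
print('end face',k[:,0].min(),k[:,0].max(),k[:,1].mean(),len(k))
E
```

```text
[0.55616774 0.01700668 0.26577637]
end face 0.5423118075659131 0.562355336430877 -0.030303924954838468 619
```

View pics/h.png

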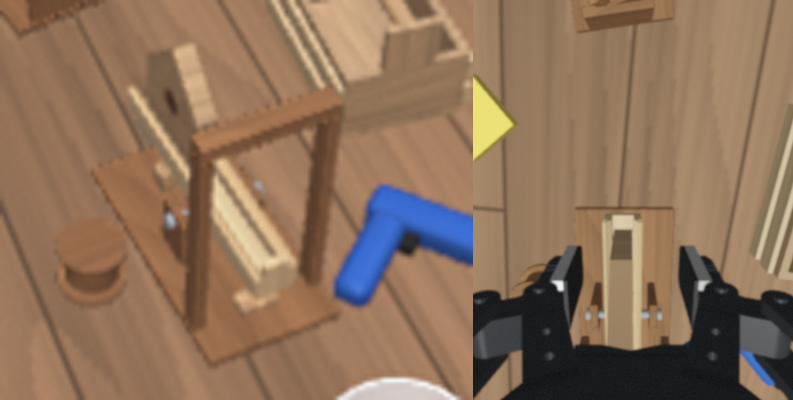

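The board stands in the channel at left crop (180,95), at tray x ≈ −69 mm, with the tray level. Now I'll shut the fingers and lower them behind the board's end.

Call:
play_rows(steps=[{"translation":[-0.04,0,0],"twist":0},{"translation":[-0.04,0,0],"twist":0},{"translation":[-0.04,0,0],"twist":0},{"translation":[-0.04,0,-0.2],"twist":0},{"translation":[0,0,-0.4],"twist":0},{"translation":[0,0,-0.5],"twist":0},{"translation":[0,0,-0.5],"twist":0},{"translation":[0,0,-0.5],"twist":0},{"translation":[0,0,-0.38],"twist":0},{"translation":[0,0,0],"twist":0},{"translation":[0,0,0],"twist":0}], jaw=255)

```text
clock: 16.85
ee_pos: [0.5484, 0.0175, 0.1422]
tcp_rot: [[-0.092, 0.996, 0.0], [0.996, 0.092, 0.0], [-0.0, 0.0, -1.0]]
wrist_force: [0.6, -0.2, 0.6]
opening: -0.0002
grasp_force: 0.0
```

Call:
play_rows(steps=[{"translation":[0.01,-0.1,0],"twist":0},{"translation":[0.015,-0.15,0],"twist":0},{"translation":[0.015,-0.15,0],"twist":0},{"translation":[0.01,-0.1,0],"twist":0},{"translation":[0.01,-0.1,0],"twist":0},{"translation":[0.01,-0.1,0],"twist":0},{"translation":[0.01,-0.1,0],"twist":0},{"translation":[0.01,-0.1,0],"twist":0},{"translation":[0.01,-0.1,0],"twist":0},{"translation":[0.01,-0.1,0],"twist":0},{"translation":[0.01,-0.1,0],"twist":0},{"translation":[0.01,-0.1,0],"twist":0}])

```text
clock: 18.35
ee_pos: [0.5547, -0.0479, 0.1418]
tcp_rot: [[-0.092, 0.996, -0.0], [0.996, 0.092, 0.0], [0.0, -0.0, -1.0]]
wrist_force: [0.3, 1.1, -0.0]
opening: 0.0
grasp_force: 0.5
```

```bash
cat > m.py <<'E'
from h import *
import sys
n=sys.argv[1]; t=grab('top',n); b=grab('wrist',n); s=b['state']; print(s['ee_pos'],s['wrist_force'])
for c,nm in((b,'wrist'),(t,'top')):
    W=cloud(c).reshape(-1,3);W=W[np.isfinite(W[:,0])]
    m=np.array([.563,-.149,0]); a=np.array([.0922,-.9957,0]); l=np.array([.9957,.0922,0])
    q=np.c_[(W-m)@a,(W-m)@l,W[:,2]]
    k=q[(abs(q[:,1])<.011)&(q[:,2]>.1)&(q[:,2]<.21)&(abs(q[:,0])<.16)]
    for z in(.105,.115,.125,.135,.15,.17,.19):
        j=k[abs(k[:,2]-z)<.005]
        if len(j)>3: print(nm,z,(j.min(0)[:2]*1000).round(1),(j.max(0)[:2]*1000).round(1),len(j))
    for x in(-.125,-.115,-.1): # lips height
        j=q[(abs(q[:,0]-x)<.004)&(abs(q[:,1])<.026)&(q[:,2]>.05)&(q[:,2]<.13)]
        if len(j)>3: print(nm,'tray z at',x,np.percentile(j[:,2],[5,50,95]).round(4),len(j))
E
python3 m.py i
```

```text
[ 0.5547851  -0.04843093  0.14177807] [-0.64300632  0.13094502 -0.17540754]
wrist 0.125 [-113.6  -11. ] [-108.3   11. ] 344
wrist 0.135 [-113.7  -11. ] [-108.1   11. ] 478
wrist 0.15 [-113.9  -10.8] [-79.1  10.9] 1075
wrist 0.17 [-115.1  -11. ] [-90.1  11. ] 1100
wrist 0.19 [-120.3  -11. ] [-108.4   11. ] 1825
wrist tray z at -0.125 [0.0685 0.0765 0.0922] 893
wrist tray z at -0.115 [0.0688 0.0874 0.1278] 1090
wrist tray z at -0.1 [0.0686 0.0756 0.0924] 804
top 0.105 [105.3  -8.6] [106.4   4.9] 5
```

Call:
play_rows(steps=[{"translation":[0.01,-0.1,0],"twist":0},{"translation":[0.01,-0.1,0],"twist":0},{"translation":[0.01,-0.1,0],"twist":0},{"translation":[0.01,-0.1,0],"twist":0},{"translation":[0.01,-0.1,0],"twist":0},{"translation":[0.01,-0.1,0],"twist":0},{"translation":[0.01,-0.1,0],"twist":0},{"translation":[0.01,-0.1,0],"twist":0},{"translation":[0.01,-0.1,0],"twist":0},{"translation":[0.01,-0.1,0],"twist":0},{"translation":[0.01,-0.1,0],"twist":0},{"translation":[0.01,-0.1,0],"twist":0}])

```text
clock: 19.95
ee_pos: [0.5608, -0.1079, 0.1419]
tcp_rot: [[-0.092, 0.996, 0.0], [0.996, 0.092, -0.0], [-0.0, 0.0, -1.0]]
wrist_force: [0.0, 2.2, 0.7]
opening: -0.0003
grasp_force: 0.6
```

```bash
python3 m.py j
```

```text
[ 0.56084648 -0.10859967  0.14183764] [ 0.22022078 -0.1002315   0.7718439 ]
wrist 0.125 [-53.2 -10.9] [-47.9  11. ] 340
wrist 0.135 [-53.2 -10.9] [-47.6  11. ] 464
wrist 0.15 [-53.3 -10.6] [-18.3  11. ] 1080
wrist 0.17 [-54.7 -10.9] [-29.4  10.9] 1106
wrist 0.19 [-59.8 -11. ] [-47.7  11. ] 1829
wrist tray z at -0.125 [0.0866 0.0983 0.1107] 1488
wrist tray z at -0.115 [0.0852 0.0989 0.1092] 1412
wrist tray z at -0.1 [0.0829 0.093  0.1072] 1258
top tray z at -0.125 [0.0847 0.0933 0.1094] 45
top tray z at -0.115 [0.0834 0.0899 0.1078] 46
top tray z at -0.1 [0.0818 0.0883 0.1077] 47
```

Call:
play_rows(steps=[{"translation":[0.008,-0.08,0],"twist":0},{"translation":[0.008,-0.08,0],"twist":0},{"translation":[0.008,-0.08,0],"twist":0},{"translation":[0.008,-0.08,0],"twist":0},{"translation":[0.008,-0.08,0],"twist":0},{"translation":[0.008,-0.08,0],"twist":0},{"translation":[0.008,-0.08,0],"twist":0},{"translation":[0.008,-0.08,0],"twist":0},{"translation":[0.008,-0.08,0],"twist":0},{"translation":[0.008,-0.08,0],"twist":0}])

```text
clock: 21.3
ee_pos: [0.5647, -0.1478, 0.1418]
tcp_rot: [[-0.092, 0.996, -0.0], [0.996, 0.092, 0.0], [0.0, -0.0, -1.0]]
wrist_force: [0.3, -0.4, 0.1]
opening: 0.0
grasp_force: 0.2
```

```bash
python3 m.py k; python3 - <<'E'
from h import *
a=grab('side','k');b=load('wrist','k')
c1=cv2.resize(a['color'][180:290,280:410],(473,400),interpolation=cv2.INTER_CUBIC)
cv2.imwrite('pics/k.png',np.hstack([c1,b['color'][:,160:480]]))
E
```

```text
[ 0.56484443 -0.14830369  0.14185589] [ 0.36680907 -0.70222904  0.70728071]
wrist 0.105 [-123.9  -10.9] [-111.1   10.6] 244
wrist 0.125 [-13.4 -11. ] [-8. 11.] 344
wrist 0.135 [-13.5 -11. ] [-7.9 11. ] 464
wrist 0.15 [-13.4 -11. ] [25.8 10.9] 1039
wrist 0.17 [-14.6 -10.9] [10.5 11. ] 1112
wrist 0.19 [-19.7 -11. ] [-8. 11.] 1799
wrist tray z at -0.125 [0.0986 0.0999 0.1013] 417
wrist tray z at -0.115 [0.0969 0.1011 0.1215] 2011
wrist tray z at -0.1 [0.0932 0.1092 0.1182] 1865
top 0.105 [-130.2  -10.7] [-108.9    9.6] 33
top 0.125 [-13.5 -10.7] [-7.2  9.6] 8
top 0.135 [-13.6 -10.2] [-8.9  5.9] 7
top tray z at -0.125 [0.0988 0.1055 0.124 ] 51
top tray z at -0.115 [0.0973 0.1063 0.124 ] 47
top tray z at -0.1 [0.0915 0.1005 0.1202] 50
```

View pics/k.png

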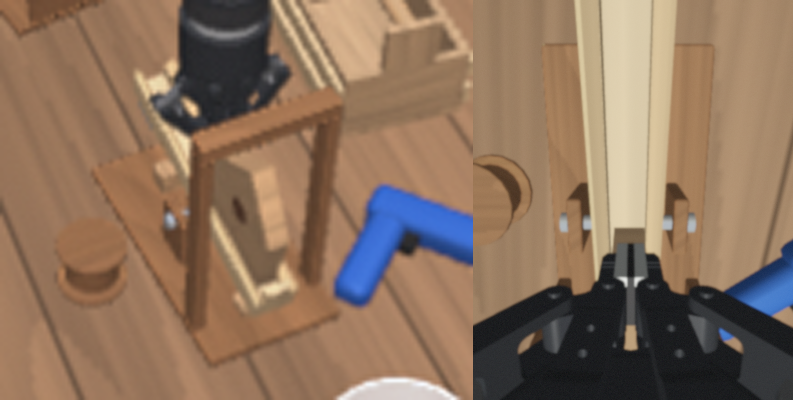

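The tray is tipped (loading-end floor up about 29 mm) and the board is upright between the posts at left crop (245,215), middle at about +42 mm. I'll push a few more millimetres for margin, then back off.

Call:
play_rows(steps=[{"translation":[0.004,-0.04,0],"twist":0},{"translation":[0.004,-0.04,0],"twist":0},{"translation":[0.004,-0.04,0],"twist":0},{"translation":[0.004,-0.04,0],"twist":0},{"translation":[0,0,0],"twist":0}])

```text
clock: 22.08
ee_pos: [0.5655, -0.1558, 0.1418]
tcp_rot: [[-0.092, 0.996, 0.0], [0.996, 0.092, -0.0], [-0.0, 0.0, -1.0]]
wrist_force: [0.1, 0.4, 0.1]
opening: -0.0003
grasp_force: 0.0
```

Call:
play_rows(steps=[{"translation":[-0.005,0.05,0],"twist":0},{"translation":[-0.01,0.1,0.05],"twist":0},{"translation":[-0.03,0.3,0.3],"twist":0},{"translation":[-0.03,0.3,0.6],"twist":0},{"translation":[-0.05,0.5,0.7],"twist":0},{"translation":[-0.06,0.6,0.7],"twist":0},{"translation":[-0.06,0.6,0.3],"twist":0},{"translation":[-0.06,0.6,0],"twist":0},{"translation":[0,0.2,0],"twist":0},{"translation":[0,0,0],"twist":0},{"translation":[0,0,0],"twist":0},{"translation":[0,0,0],"twist":0}])

```text
clock: 23.58
ee_pos: [0.5502, 0.0062, 0.2741]
tcp_rot: [[-0.091, 0.996, -0.0], [0.996, 0.091, -0.0], [-0.0, -0.0, -1.0]]
wrist_force: [-0.6, 0.2, 0.0]
opening: 0.0001
grasp_force: 0.0
```

```bash
python3 m.py l; python3 - <<'E'
from h import *
m=np.array([.563,-.149,.055]);a=np.array([.0922,-.9957,0]);l=np.array([.9957,.0922,0])
for n in('wrist','side'):
    c=load('wrist','l') if n=='wrist' else grab('side','l')
    W=cloud(c).reshape(-1,3);W=W[np.isfinite(W[:,0])]
    q=np.c_[(W-m)@a,(W-m)@l,W[:,2]-.055];t=.24;x=q[:,0]*np.cos(t)-q[:,2]*np.sin(t);z=q[:,0]*np.sin(t)+q[:,2]*np.cos(t)-.015
    k=(abs(q[:,1])<.015)&(z>.032)&(z<.13)&(abs(x)<.12)
    print(n,k.sum(),'x',np.percentile(x[k],[1,99]),'lat',np.percentile(q[k,1],[2,98]),'z',np.percentile(z[k],[1,99]))
    f=(abs(q[:,1])<.009)&(x<-.03)&(x>-.12)&(abs(z)<.02)
    if f.sum()>5: print('floor z in tipped frame',np.median(z[f]),np.polyfit(x[f],z[f],1))
E
```

```text
[0.55023036 0.00621586 0.27412822] [-0.32579811 -0.33104112 -0.33457904]
wrist 0.105 [-129.4  -10.9] [15.7 10.4] 178
wrist 0.115 [13.5 -4.5] [16.8  7.7] 70
wrist tray z at -0.125 [0.0986 0.1029 0.1214] 432
wrist tray z at -0.115 [0.0964 0.0994 0.1217] 279
wrist tray z at -0.1 [0.0936 0.0957 0.118 ] 115
top 0.105 [44.8 -8.7] [105.1  -8.1] 19
top 0.115 [33.7 -9.3] [101.6  -7.6] 20
top 0.125 [30.3 -9.6] [97.4 -7.6] 20
top 0.135 [23.5 -9.1] [92.5 10.1] 23
top 0.15 [24.  -9.4] [93.  10.5] 74
top 0.17 [56.9 -9.1] [87.  10.9] 68
wrist 147 x [-0.00031781  0.00245811] lat [-0.00450355  0.00767925] z [0.03249658 0.04913906]
floor z in tipped frame -0.0009031985774738994 [-0.00923331 -0.00192769]
side 469 x [0.00440762 0.11099829] lat [-0.01021008  0.01158922] z [0.03336594 0.12487025]
floor z in tipped frame 0.0007915540370068905 [0.02722944 0.0032655 ]
```

```bash
python3 -c "
from rig import job_done
print(job_done())"
```

```text
the job is handed in; nothing more can be done
None
```

The job is handed in. The gable board stood let go in the loading half with the tray still level by my camera readings, and I then pushed it until the tray tipped. With the arm withdrawn, the tray stayed down at about 0.24 rad, with the board upright in the channel about 50 mm past the pivot. The judge's result was not shown.

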